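Post a rubbing block through the return chute's flap

ROBOT

A 7-joint arm with a two-finger parallel gripper is mounted at the origin on a cart in front of the work surface, level with it; the furniture and walls round the work are solid. World frame = base frame: x ahead of the robot, y to its left, z up, the work surface at z = 0. Lengths are in m, angles in rad, forces in N, time in s.
With the tool pointing down it reaches from about 0.425 to 0.975 m from the base axis. Payload 16.7 kg.
Tool frame: the origin (TCP) lies between the finger pads; the fingertips stand 14 mm ahead of it and the grasp point (between the pads) lies 5 mm behind it (arm.tcp_to_tips is the distance from the TCP to the fingertips, in m); z points along the fingers, y is the direction in which the jaws open and shut (so a half turn about z gives the same grasp; the last joint's range is limited). The gripper opens to 85 mm and grips with 20 to 120 N. Pads are 22 mm wide; open, the fingers measure 114 mm over their backs; the gripper's body (76 mm by 85 mm) begins 54 mm behind the grasp point. The pads swing forward as they close: fully open they stand 13 mm farther back than shut.
Start: joints at [1.048, 0.426, 0.074, 1.606, -0.034, 1.111, -0.067], TCP at [0.246, -0.629, 0.245] pointing down, gripper open.
Joint ranges: [-2.85, 2.85], [-0.5, 2.14], [-1.23, 1.37], [0.21, 2.46], [-1.02, 4.16], [0.16, 2.05], [-2.73, 2.73]. Speed limits (rad/s): [1.89, 1.89, 2.39, 2.39, 3.01, 3.01, 3.01].

INTERFACE

Orientations are given as a unit quaternion [x, y, z, w].
In Python, from cell import status, get_image, get_calibration, order, nets, arm gives the robot as it stands.
- The arm moves only by the tool move_arm, never from a script. Its argument "rows" is a list of rows, each an object of numbers: "hand": the opening, from 0 (shut) to 1 (fully open); "dx", "dy", "dz": the shift along the world's x, y, z in m; "turn": the turn about the world's z in rad. A call has 1 to 10 rows; each row shifts and turns the commanded pose from where the row before left it; what a row does not reach is not made up. A row lasts 1/12 s, in which the tool goes at most 41.7 mm and 7.16 degrees, less where a joint would pass 70% of its speed; a pose out of reach is approached as far as the arm can. A call with a gripper value outside its range is refused whole. The fingers move at their own pace and stop on an object; "squeeze" is the grip in N (left out, the last holds). Time passes only in rows, so rows that do not move let the fingers close. It gives the time, the measured TCP pose, the force and the opening at its end, in the units of the state.
- status.state(): the state, without advancing time (a new reading comes with each control period).
- get_image(name): name is "side" or "top" or "wrist"; returns (picture, depth): 384x512x3 uint8, blue, green, red; 384x512 float32, m along the optical axis (not along the pixel's ray), 0 where there is no reading.
- get_calibration(name): a dict with "vertical_fov" (degrees; the focal length in pixels is half the picture's height over the tangent of half this angle, whatever the lens; pixels are square), "cx", "cy" (the principal point, pixels), "R" (3x3) and "t" (3): a world point X has camera coordinates R X + t. Camera axes: x right, y down, z forward; pixel columns grow to the right and rows downward; lengths in m; the calibration is good to about 2 mm. A picture is of the moment at which its call begins: read the wrist's pose just before it. get_calibration takes no time and is no camera call; for the wrist camera it gives the pose at the moment of the call.
- order.finish_job(): hands the job in, once; it reports no verdict.
Trained networks look in the newest picture that a camera, given by its name, has taken for a name from the list of things; names that differ only in an ending like _2 or _b are one class to them, and where a whole thing is asked for, a point or a joint stands for the part that bears it (a point fixed in the world has none). Each returns a list of dicts, best first, with "confidence" (0 to 1); they miss things now and then, are a little off and sometimes report something else, mostly with a low value. They report only what shows in the picture. A call takes as long as a camera call.
- nets.trace(label, camera): "region" (384x512 bool, what is visible of it).
- nets.tip_of(label, camera): "location" ([x, y, z] in m, in world coordinates, good to about 4 mm: a listed point, or the origin of a listed thing).
The state is a dict: "time": time; "joint_pos": joint angles; "dq": joint speeds; "tau": joint torques, N m; "ee_pos": TCP position; "tool_rot": TCP orientation; "wrist_force": force on the tool from outside, world axes, zero at the start; "wrist_torque": the same for the moment, N m; "width": finger opening in m.
Only numpy, scipy, OpenCV 4.12 (cv2) and the standard library are available. Lean on these libraries where they do the work, as an engineer would, in place of code of your own. Each camera call takes 0.05 s, during which the arm holds its last target.

TASK

With the fingertips, push the sand-coloured rubbing block over the chute's steel feed table and through the orange swing flap until it slides down the ramp behind to the end wall, then draw the fingers back out so that the flap falls fully shut. Only push the block gently: never pinch it or lift it, and leave the loose tape measure, white pot and stone offcut undisturbed.

Things in the scene. Friction and masses are not known exactly. Their poses are not given: they have to be found in the camera images.
- rub_block: Loose sand-coloured (grey-tan) rubbing block, 45 x 70 x 30 mm, about 0.12 kg, lying flat on the feed table. Origin: centre of its underside. Its 45 mm side runs along its own x axis turned by +0.42 rad about z (up), its 70 mm side square to that. It may end at any angle.
- return_chute: Fixed green and steel return chute. Origin on the bench (z = 0), straight below the middle of the flap's axle; x = feed direction (level, roughly to the robot's right), y across the lane, z up. Feed table: level steel plate, top 95 mm up, x -220 to -12 mm, y -110 to +110 mm, no rim; then a slippery 22 degree ramp down to an end wall. A block wholly past the table's edge slides down by itself.
- chute_mouth (a point): Middle of the lane at the height of the feed table's top, 12 mm past its edge, below the axle (6 mm rod, 60 mm higher); axes as the chute's. Hinge posts at y beyond +-68 mm, x -11 to 11 mm, tops 66 mm above the table. Before them two slippery, 25 mm high guide wings narrow the lane from y +-86 mm at x -71 mm to +-66 mm at x -5 mm.
- flap (a joint): Swing angle (rad) of the smooth orange flap, 128 mm wide, hanging from the axle to 3 mm above the table's level: 0 = shut, grows to 1.45 as it is pushed away in the feed direction, the only way it opens. 30 g, no spring or latch: yields to a push under 1 N and falls shut by its own weight.
- flap_edge (a point): Middle of the flap's black lower edge, 58 mm from the axle; moves with the flap.
- tape_measure: Loose yellow tape measure, 55 x 85 x 62 mm, bystander on the bench to the right of the chute. Origin: centre of its underside.
- white_pot: Loose small white pot, 72 mm across, 58 mm high, bystander on the bench to the left of the feed table. Origin: centre of its underside.
- stone_offcut: Loose limestone offcut, 60 x 68 x 55 mm, bystander on the bench, behind the chute's lower end. Origin: centre of its underside.
- ramp_foot (a point): Middle of the ramp's foot at the end wall, 178 mm past the hinge line, 18 mm above the bench; axes as the chute's. The ramp is 136 mm wide inside, open above; green walls rise to 125 mm above the bench beside its upper part, to 72 mm round its lower part.

How it is judged:
By the outcome, as a careful person would: the job done as asked, in the order asked, and still so for the second after the job is handed in, with the robot touching nothing.
It also fails if it takes over 43 s, if anything falls off the work surface, if the arm or the gripper's body presses on something with over 40 N, if the wrist force passes 120 N, or if a joint passes its speed limit or range.

## Working session

There is one attempt and no reset: what is moved stays moved. The work goes in short steps, Python scripts to look and compute and a tool call to move; the robot and the scene stay as the last step left them, time stands still between calls to the robot, and variables do not carry over. Pictures are saved under pics/ and viewed, and the job is handed in when it is done.

Besides the shell and the picture viewer there is one more tool, called after ">>>" as name(argument=value, ...), one argument or row to a line, values as JSON. move_arm: Moves the arm, as the interface text tells. Its arguments: {"type":"object","properties":{"rows":{"type":"array","items":{"type":"object","properties":{"hand":{"type":"number"},"dx":{"type":"number"},"dy":{"type":"number"},"dz":{"type":"number"},"turn":{"type":"number"}}}},"squeeze":{"type":"number"}},"required":["rows"]}

```bash
mkdir -p pics; ls; python3 - <<'E'
from cell import status,get_image,get_calibration,nets
import cv2,numpy as np
s=status.state();print({k:np.round(v,3) for k,v in s.items()})
for c in ["top","side"]:
    im,d=get_image(c);cv2.imwrite(f"pics/{c}0.png",im)
    k=get_calibration(c);print(c,k)
    for n in ["rub_block","return_chute","chute_mouth","flap_edge","ramp_foot","tape_measure","white_pot","stone_offcut"]:
        try:
            r=nets.tip_of(n,c);print(n,[(np.round(q["location"],3),round(q["confidence"],2)) for q in r[:2]])
        except Exception as e: print(n,e)
print(status.state()["time"])
E
```

```text
pics
{'time': np.float64(0.0), 'joint_pos': array([ 1.048,  0.427,  0.074,  1.607, -0.034,  1.111, -0.067]), 'dq': array([-0.   ,  0.001,  0.001,  0.001, -0.   , -0.   ,  0.   ]), 'tau': array([ 0.0000e+00, -9.4981e+01,  3.7610e+00, -4.6351e+01,  1.9000e-02,
        1.0000e-02, -0.0000e+00]), 'ee_pos': array([ 0.246, -0.628,  0.245]), 'tool_rot': array([ 0.983,  0.185, -0.   , -0.001]), 'wrist_force': array([-0.094, -0.225, -0.412]), 'wrist_torque': array([ 0.009, -0.003, -0.021]), 'width': np.float64(0.085)}
top {'vertical_fov': 55.5607195407983, 'cx': 253.78878383018287, 'cy': 190.75531102730318, 'R': array([[ 0.02981152, -0.9994241 , -0.01620951],
       [-0.99119013, -0.02746447, -0.12956788],
       [ 0.12904808,  0.01992932, -0.99143805]]), 't': array([-0.00547205,  0.52921799,  1.16060105])}
rub_block [(array([0.468, 0.154, 0.093]), 0.93)]
return_chute [(array([ 0.455,  0.015, -0.001]), 0.66)]
chute_mouth [(array([0.456, 0.012, 0.097]), 0.95), (array([0.459, 0.013, 0.001]), 0.22)]
flap_edge [(array([0.457, 0.008, 0.095]), 0.74)]
ramp_foot [(array([ 0.473, -0.164,  0.022]), 0.6
[... 179 characters left out ...]
al_fov': 55.92580828234026, 'cx': 256.5466406695627, 'cy': 188.83987563864267, 'R': array([[-0.99427259,  0.10430461, -0.02329314],
       [ 0.08094052,  0.59258205, -0.80143318],
       [-0.06979008, -0.7987284 , -0.59763056]]), 't': array([0.51109593, 0.05401887, 1.27223786])}
rub_block []
return_chute [(array([0.461, 0.015, 0.004]), 0.58)]
chute_mouth [(array([0.456, 0.017, 0.096]), 0.72)]
flap_edge [(array([0.452, 0.015, 0.097]), 0.84)]
ramp_foot [(array([ 0.467, -0.164,  0.016]), 0.59)]
tape_measure [(array([ 0.476, -0.398, -0.002]), 0.58), (array([0.456, 0.014, 0.098]), 0.26)]
white_pot [(array([ 0.52 ,  0.42 , -0.001]), 0.94)]
stone_offcut [(array([ 0.619, -0.276, -0.   ]), 0.54)]
0.9
```

View pics/top0.png

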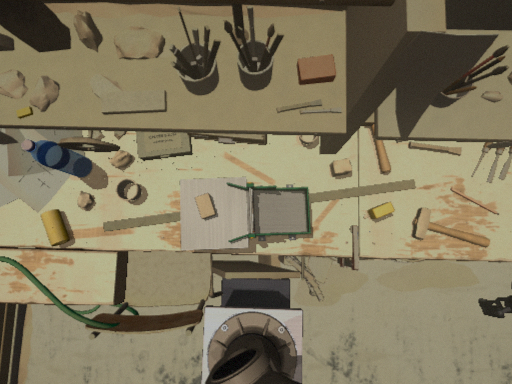

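View pics/side0.png

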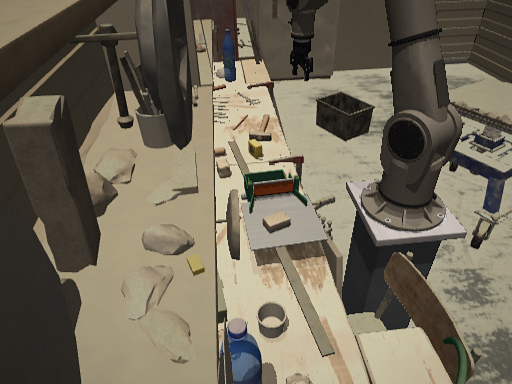

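The top view shows the block at about (206,206) px on the steel table (180–250 px), with the flap and ramp to its right. I'll measure the chute's direction and the block's outline next.

```bash
cat > h.py <<'E'
from cell import status,get_image,get_calibration,nets,arm
import cv2,numpy as np
def cloud(c):
    k=get_calibration(c); im,d=get_image(c)
    f=192/np.tan(np.radians(k["vertical_fov"]/2))
    v,u=np.mgrid[:384,:512]
    P=np.stack([(u-k["cx"])*d/f,(v-k["cy"])*d/f,d],-1)
    W=(P-k["t"])@k["R"]; W[d<=0]=np.nan
    return im,d,W
O=np.array([.456,.013])
def tochute(p,O,yaw):
    c,s=np.cos(yaw),np.sin(yaw); q=np.asarray(p)[...,:2]-O
    return np.stack([q@[c,s],q@[-s,c]],-1)
E
python3 - <<'E'
from h import *
print(arm.tcp_to_tips)
im,d,W=cloud("top")
z=W[...,2]
near=(abs(W[...,0]-.46)<.16)&(W[...,1]>-.01)&(W[...,1]<.27)
t=near&(abs(z-.095)<.007)
print(np.nanmedian(z[t]),t.sum())
p=W[t][:,:2].astype(np.float32);print("table",cv2.minAreaRect(p))
b=near&(z>.115)&(z<.135)&(W[...,1]>.09)
n,l,st,ce=cv2.connectedComponentsWithStats(b.astype(np.uint8));i=1+np.argmax(st[1:,4]);b=l==i
p=W[b][:,:2].astype(np.float32);print("block",cv2.minAreaRect(p),b.sum(),np.nanmedian(z[b]))
for n in ["rub_block","chute_mouth"]:
    r=nets.trace(n,"top"); 
    if n=="rub_block" and r: 
        m=r[0]["region"];pp=W[m];pp=pp[~np.isnan(pp[:,2])];pp=pp[pp[:,2]>.112];print(cv2.minAreaRect(pp[:,:2].astype(np.float32)),m.sum())
# table left edge and sides
cv2.imwrite("pics/topz.png",cv2.resize(im[160:270,160:340],None,fx=4,fy=4,interpolation=cv2.INTER_CUBIC))
print([np.round(W[v,u],3).tolist() for u,v in [(182,180),(180,247),(248,248),(312,238),(310,186)]])
E
```

```text
0.014
0.09504603024017978 4427
table ((0.4512752890586853, 0.11195334047079086), (0.22079239785671234, 0.24774429202079773), 3.480224609375)
block ((0.4697876274585724, 0.15600915253162384), (0.07005208730697632, 0.045161452144384384), 21.32451820373535) 343 0.12493696971190374
((0.4691411852836609, 0.15485921502113342), (0.06830242276191711, 0.0432361401617527), 20.88015365600586) 329
[[0.549, 0.234, 0.095], [0.339, 0.25, -0.0], [0.342, 0.024, 0.002], [0.381, -0.187, 0.0], [0.555, -0.178, 0.002]]
```

View pics/topz.png

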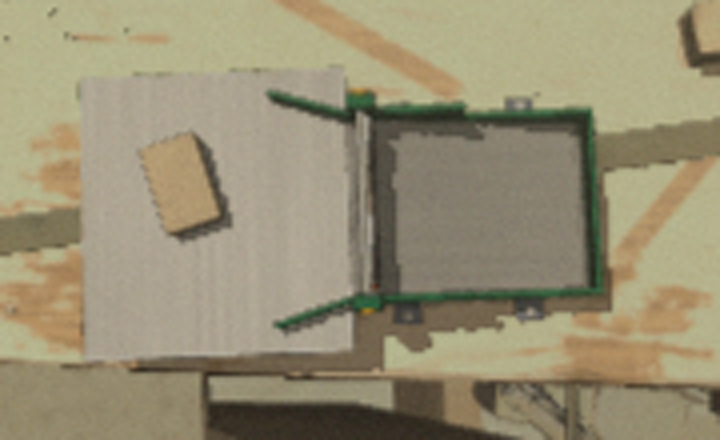

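>>> move_arm(
  rows=[
    {"dx": 0.018,"dy": 0.028,"dz": 0.006,"turn": 0.045,"hand": 0.53},
    {"dx": 0.018,"dy": 0.028,"dz": 0.006,"turn": 0.045,"hand": 0.53},
    {"dx": 0.018,"dy": 0.028,"dz": 0.006,"turn": 0.045,"hand": 0.53},
    {"dx": 0.018,"dy": 0.028,"dz": 0.006,"turn": 0.045,"hand": 0.53},
    {"dx": 0.018,"dy": 0.028,"dz": 0.006,"turn": 0.045,"hand": 0.53},
    {"dx": 0.018,"dy": 0.028,"dz": 0.006,"turn": 0.045,"hand": 0.53},
    {"dx": 0.018,"dy": 0.028,"dz": 0.006,"turn": 0.045,"hand": 0.53},
    {"dx": 0.018,"dy": 0.028,"dz": 0.006,"turn": 0.045,"hand": 0.53},
    {"dx": 0.018,"dy": 0.028,"dz": 0.006,"turn": 0.045,"hand": 0.53},
    {"dx": 0.018,"dy": 0.028,"dz": 0.006,"turn": 0.045,"hand": 0.53},
  ],
  squeeze=20,
)

```text
time: 1.88
ee_pos: [0.4264, -0.3471, 0.3058]
tool_rot: [0.916, 0.401, 0.0, 0.0]
wrist_force: [-0.1, -0.5, 0.1]
width: 0.0455
```

```bash
python3 - <<'E'
from h import *
im,d,W=cloud("side")
z=W[...,2]
yaw=-1.51
C=tochute(W,np.array([.456,.015]),yaw)
m=(abs(C[...,1])<.055)&(abs(C[...,0])<.02)&(z>.1)&(z<.17)
p=np.c_[C[m],z[m]]
for a in np.arange(.1,.17,.006):
    q=p[(p[:,2]>=a)&(p[:,2]<a+.006)]
    if len(q):print(round(a,3),len(q),np.round(np.median(q,0),4),np.round(np.polyfit(q[:,1],q[:,0],1),3) if len(q)>5 else "")
# table edges
m=(abs(z-.095)<.005)&(C[...,0]<-.1)&(C[...,0]>-.25)&(abs(C[...,1])<.13)
print("table xmin",np.percentile(C[m][:,0],[.5,2]),"y",np.percentile(C[m][:,1],[.5,99.5]))
E
```

```text
0.1 49 [ 0.0053 -0.0004  0.104 ] [-0.013  0.005]
0.106 42 [0.0058 0.0073 0.1084] [0.011 0.006]
0.112 53 [ 0.0053 -0.0032  0.1146] [0.009 0.005]
0.118 51 [0.005  0.0063 0.1216] [-0.007  0.005]
0.124 54 [ 0.0055 -0.0071  0.1269] [-0.002  0.006]
0.13 51 [ 0.0055 -0.0008  0.1331] [-0.018  0.006]
0.136 45 [0.0054 0.0058 0.1389] [-0.006  0.006]
0.142 43 [0.0049 0.0031 0.1446] [-0.002  0.005]
0.148 35 [0.0029 0.0033 0.1506] [-0.019  0.003]
0.154 61 [ 0.0011 -0.0021  0.1577] [-0.01   0.001]
0.16 6 [-0.0004  0.0104  0.1603] [ 0.018 -0.   ]
table xmin [-0.21920993 -0.21814172] y [-0.10705691  0.1107132 ]
```

>>> move_arm(
  rows=[
    {"dx": 0.007,"dy": 0.034,"turn": 0.045,"hand": 0.53},
    {"dx": 0.007,"dy": 0.034,"turn": 0.045,"hand": 0.53},
    {"dx": 0.007,"dy": 0.034,"turn": 0.045,"hand": 0.53},
    {"dx": 0.007,"dy": 0.034,"turn": 0.045,"hand": 0.53},
    {"dx": 0.007,"dy": 0.034,"turn": 0.045,"hand": 0.53},
    {"dx": 0.007,"dy": 0.034,"turn": 0.045,"hand": 0.53},
    {"dx": 0.007,"dy": 0.034,"turn": 0.045,"hand": 0.53},
    {"dx": 0.007,"dy": 0.034,"turn": 0.045,"hand": 0.53},
    {"dx": 0.007,"dy": 0.034,"turn": 0.045,"hand": 0.53},
    {"dx": 0.007,"dy": 0.034,"turn": 0.045,"hand": 0.53},
  ],
)

```text
invalid input at $.rows[0]: expected keys hand, dx, dy, dz, turn
```

>>> move_arm(
  rows=[
    {"dx": -0.004,"dy": 0.033,"turn": 0.045,"hand": 0.53},
    {"dx": -0.004,"dy": 0.033,"turn": 0.045,"hand": 0.53},
    {"dx": -0.004,"dy": 0.033,"turn": 0.045,"hand": 0.53},
    {"dx": -0.004,"dy": 0.033,"turn": 0.045,"hand": 0.53},
    {"dx": -0.004,"dy": 0.033,"turn": 0.045,"hand": 0.53},
    {"dx": -0.004,"dy": 0.033,"turn": 0.045,"hand": 0.53},
    {"dx": -0.004,"dy": 0.033,"turn": 0.045,"hand": 0.53},
    {"hand": 0.53},
  ],
)

```text
invalid input at $.rows[0]: expected keys hand, dx, dy, dz, turn
```

>>> move_arm(
  rows=[
    {"dx": 0.007,"dy": 0.034,"dz": 0,"turn": 0.045,"hand": 0.53},
    {"dx": 0.007,"dy": 0.034,"dz": 0,"turn": 0.045,"hand": 0.53},
    {"dx": 0.007,"dy": 0.034,"dz": 0,"turn": 0.045,"hand": 0.53},
    {"dx": 0.007,"dy": 0.034,"dz": 0,"turn": 0.045,"hand": 0.53},
    {"dx": 0.007,"dy": 0.034,"dz": 0,"turn": 0.045,"hand": 0.53},
    {"dx": 0.007,"dy": 0.034,"dz": 0,"turn": 0.045,"hand": 0.53},
    {"dx": 0.007,"dy": 0.034,"dz": 0,"turn": 0.045,"hand": 0.53},
    {"dx": 0.007,"dy": 0.034,"dz": 0,"turn": 0.045,"hand": 0.53},
    {"dx": 0.007,"dy": 0.034,"dz": 0,"turn": 0.045,"hand": 0.53},
    {"dx": 0.007,"dy": 0.034,"dz": 0,"turn": 0.045,"hand": 0.53},
  ],
)

```text
time: 2.77
ee_pos: [0.4959, -0.0072, 0.3056]
tool_rot: [0.804, 0.595, 0.0, 0.0]
wrist_force: [1.0, 0.1, 0.0]
width: 0.0452
```

>>> move_arm(
  rows=[
    {"dx": -0.004,"dy": 0.033,"dz": 0,"turn": 0.045,"hand": 0.53},
    {"dx": -0.004,"dy": 0.033,"dz": 0,"turn": 0.045,"hand": 0.53},
    {"dx": -0.004,"dy": 0.033,"dz": 0,"turn": 0.045,"hand": 0.53},
    {"dx": -0.004,"dy": 0.033,"dz": 0,"turn": 0.045,"hand": 0.53},
    {"dx": -0.004,"dy": 0.033,"dz": 0,"turn": 0.045,"hand": 0.53},
    {"dx": -0.004,"dy": 0.033,"dz": 0,"turn": 0.045,"hand": 0.53},
    {"dx": -0.004,"dy": 0.033,"dz": 0,"turn": 0.045,"hand": 0.53},
    {"dx": 0,"dy": 0,"dz": 0,"turn": 0,"hand": 0.53},
  ],
)

```text
time: 3.43
ee_pos: [0.4662, 0.2285, 0.3057]
tool_rot: [0.698, 0.716, 0.001, -0.001]
wrist_force: [-1.3, 0.6, -1.5]
width: 0.0458
```

>>> move_arm(
  rows=[
    {"dx": 0,"dy": 0,"dz": -0.03,"turn": 0.045,"hand": 0.53},
    {"dx": 0,"dy": 0,"dz": -0.03,"turn": 0,"hand": 0.53},
    {"dx": 0,"dy": 0,"dz": -0.03,"turn": 0,"hand": 0.53},
    {"dx": 0,"dy": 0,"dz": -0.03,"turn": 0,"hand": 0.53},
    {"dx": 0,"dy": 0,"dz": -0.03,"turn": 0,"hand": 0.53},
    {"dx": 0,"dy": 0,"dz": -0.02,"turn": 0,"hand": 0.53},
    {"dx": 0,"dy": 0,"dz": 0,"turn": 0,"hand": 0.53},
    {"dx": 0,"dy": 0,"dz": 0,"turn": 0,"hand": 0.53},
  ],
)

```text
time: 4.1
ee_pos: [0.4675, 0.2223, 0.1351]
tool_rot: [0.685, 0.729, -0.001, -0.001]
wrist_force: [0.0, 1.0, 0.6]
width: 0.0455
```

```bash
python3 - <<'E'
from h import *
im,d,W=cloud("side")
C=tochute(W,np.array([.456,.014]),-1.51)
cv2.imwrite("pics/s1.png",cv2.resize(im[130:290,180:380],None,fx=4,fy=4,interpolation=cv2.INTER_CUBIC))
s=status.state();e=s["ee_pos"];print(e,tochute(e,np.array([.456,.014]),-1.51),s["tool_rot"])
z=W[...,2]
m=(C[...,0]<-.17)&(C[...,0]>-.26)&(abs(C[...,1]-.022)<.07)&(z>.11)&(z<.2)
q=np.c_[C[m],z[m]]
for a in np.arange(.11,.2,.01):
    r=q[(q[:,2]>=a)&(q[:,2]<a+.01)]
    if len(r):print(round(a,2),len(r),np.round(r.min(0),3),np.round(r.max(0),3))
im,d=get_image("wrist");cv2.imwrite("pics/w1.png",im)
E
```

```text
[0.46820191 0.22267586 0.13618432] [-0.20754895  0.02485828] [ 6.84871862e-01  7.28663486e-01  2.31600704e-04 -5.78201989e-05]
0.12 7 [-0.216 -0.002  0.125] [-0.202  0.055  0.128]
0.13 31 [-0.218 -0.009  0.13 ] [-0.2    0.062  0.14 ]
0.14 36 [-0.219 -0.011  0.14 ] [-0.198  0.062  0.15 ]
0.15 33 [-0.218 -0.01   0.151] [-0.197  0.062  0.16 ]
0.16 29 [-0.22  -0.018  0.16 ] [-0.195  0.066  0.17 ]
0.17 99 [-0.221 -0.029  0.17 ] [-0.195  0.081  0.18 ]
0.18 76 [-0.222 -0.029  0.18 ] [-0.19   0.083  0.19 ]
0.19 94 [-0.225 -0.035  0.19 ] [-0.194  0.085  0.2  ]
```

View pics/s1.png

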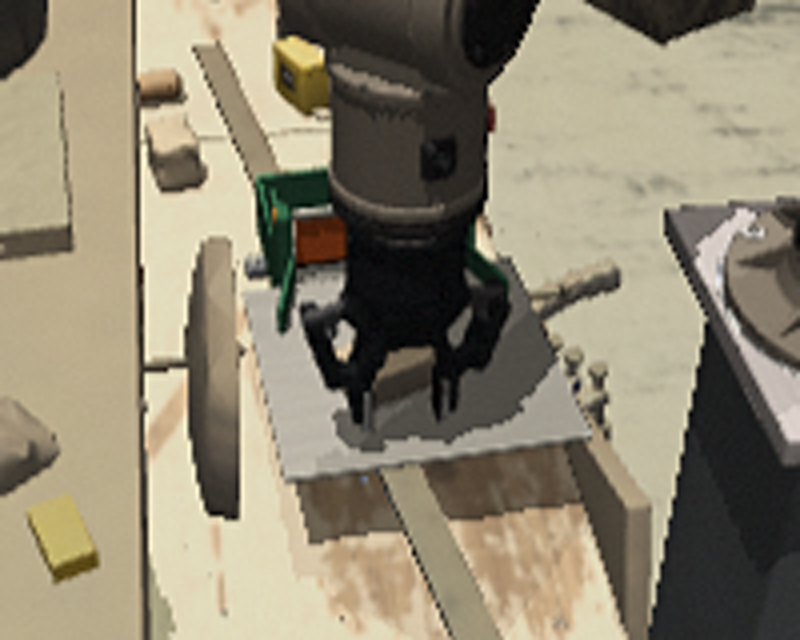

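View pics/w1.png

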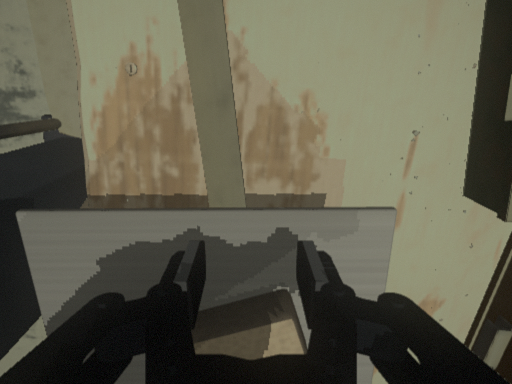

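The side view shows the fingers at about (360,400) and (445,395) in the crop. They are behind the block and their tips are about 11 mm ahead of the TCP. I'll shift 9 mm so the block's rear corner meets a finger pad, then lower and start pushing.

>>> move_arm(
  rows=[
    {"dx": -0.005,"dy": 0,"dz": -0.008,"turn": 0,"hand": 0.53},
    {"dx": -0.004,"dy": 0,"dz": -0.01,"turn": 0,"hand": 0.53},
    {"dx": 0,"dy": 0,"dz": 0,"turn": 0,"hand": 0.53},
    {"dx": 0,"dy": 0,"dz": 0,"turn": 0,"hand": 0.53},
  ],
)

```text
time: 4.53
ee_pos: [0.4583, 0.2222, 0.117]
tool_rot: [0.685, 0.729, -0.0, -0.0]
wrist_force: [0.4, 0.4, 0.6]
width: 0.0452
```

>>> move_arm(
  rows=[
    {"dx": 0,"dy": -0.005,"dz": 0,"turn": 0,"hand": 0.53},
    {"dx": 0,"dy": -0.005,"dz": 0,"turn": 0,"hand": 0.53},
    {"dx": 0,"dy": -0.005,"dz": 0,"turn": 0,"hand": 0.53},
    {"dx": 0,"dy": -0.005,"dz": 0,"turn": 0,"hand": 0.53},
    {"dx": 0,"dy": -0.005,"dz": 0,"turn": 0,"hand": 0.53},
    {"dx": 0,"dy": -0.005,"dz": 0,"turn": 0,"hand": 0.53},
    {"dx": 0,"dy": -0.005,"dz": 0,"turn": 0,"hand": 0.53},
    {"dx": 0,"dy": -0.005,"dz": 0,"turn": 0,"hand": 0.53},
    {"dx": 0,"dy": -0.005,"dz": 0,"turn": 0,"hand": 0.53},
    {"dx": 0,"dy": -0.005,"dz": 0,"turn": 0,"hand": 0.53},
  ],
)

```text
time: 5.37
ee_pos: [0.4589, 0.1719, 0.1174]
tool_rot: [0.685, 0.729, 0.0, -0.0]
wrist_force: [-0.4, 0.8, 1.1]
width: 0.0454
```

```bash
cat > look.py <<'E'
from h import *
import sys
O=np.array([.456,.014])
s=status.state();e=s["ee_pos"];print(s["time"],e,tochute(e,O,-1.51),s["wrist_force"])
for c in sys.argv[2:]:
    im,d,W=cloud(c)
    if c=="side": im=cv2.resize(im[130:290,180:380],None,fx=4,fy=4,interpolation=cv2.INTER_CUBIC)
    if c=="top": im=cv2.resize(im[160:270,160:340],None,fx=4,fy=4,interpolation=cv2.INTER_CUBIC)
    cv2.imwrite(f"pics/{c}_{sys.argv[1]}.png",im)
    if c!="wrist":
        r=nets.trace("rub_block",c)
        if r:
            p=W[r[0]["region"]];p=p[p[:,2]>.0];C=np.c_[tochute(p,O,-1.51),p[:,2]]
            print(c,r[0]["confidence"],len(p),np.round(np.percentile(C,[3,50,97],axis=0),3).tolist())
E
python3 look.py a side top wrist
```

```text
5.3667 [0.45888083 0.17194852 0.11735192] [-0.15748167  0.01247229] [-0.41634465  0.76791218  1.05125119]
side 0.7 211 [[-0.145, -0.013, 0.1], [-0.14, 0.007, 0.125], [-0.107, 0.03, 0.129]]
```

View pics/side_a.png

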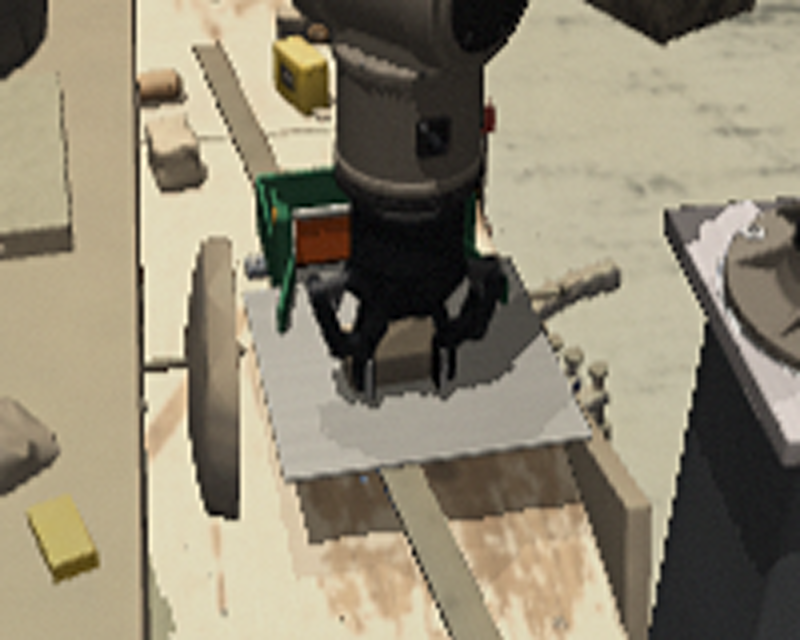

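View pics/wrist_a.png

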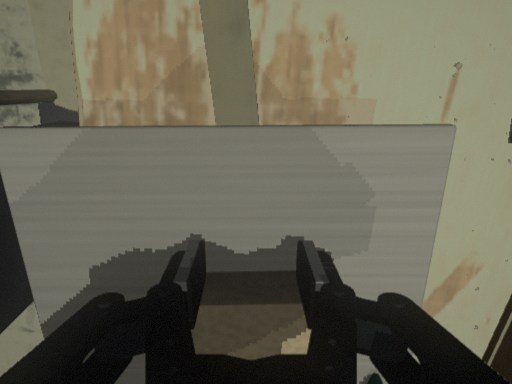

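The block is now square against both fingertips. The wrist view shows its rear face flush between the pads at about (250,290). I'll keep pushing.

>>> move_arm(
  rows=[
    {"dx": 0,"dy": -0.005,"dz": 0,"turn": 0,"hand": 0.53},
    {"dx": 0,"dy": -0.005,"dz": 0,"turn": 0,"hand": 0.53},
    {"dx": 0,"dy": -0.005,"dz": 0,"turn": 0,"hand": 0.53},
    {"dx": 0,"dy": -0.005,"dz": 0,"turn": 0,"hand": 0.53},
    {"dx": 0,"dy": -0.005,"dz": 0,"turn": 0,"hand": 0.53},
    {"dx": 0,"dy": -0.005,"dz": 0,"turn": 0,"hand": 0.53},
    {"dx": 0,"dy": -0.005,"dz": 0,"turn": 0,"hand": 0.53},
    {"dx": 0,"dy": -0.005,"dz": 0,"turn": 0,"hand": 0.53},
    {"dx": 0,"dy": -0.005,"dz": 0,"turn": 0,"hand": 0.53},
    {"dx": 0,"dy": -0.005,"dz": 0,"turn": 0,"hand": 0.53},
  ],
)

```text
time: 6.45
ee_pos: [0.4588, 0.1219, 0.1173]
tool_rot: [0.685, 0.729, -0.0, -0.0]
wrist_force: [-0.2, 2.6, 1.3]
width: 0.0451
```

>>> move_arm(
  rows=[
    {"dx": 0,"dy": -0.005,"dz": 0,"turn": 0,"hand": 0.53},
    {"dx": 0,"dy": -0.005,"dz": 0,"turn": 0,"hand": 0.53},
    {"dx": 0,"dy": -0.005,"dz": 0,"turn": 0,"hand": 0.53},
    {"dx": 0,"dy": -0.005,"dz": 0,"turn": 0,"hand": 0.53},
    {"dx": 0,"dy": -0.005,"dz": 0,"turn": 0,"hand": 0.53},
    {"dx": 0,"dy": -0.005,"dz": 0,"turn": 0,"hand": 0.53},
    {"dx": 0,"dy": -0.005,"dz": 0,"turn": 0,"hand": 0.53},
    {"dx": 0,"dy": -0.005,"dz": 0,"turn": 0,"hand": 0.53},
    {"dx": 0,"dy": -0.005,"dz": 0,"turn": 0,"hand": 0.53},
    {"dx": 0,"dy": -0.005,"dz": 0,"turn": 0,"hand": 0.53},
  ],
)

```text
time: 7.28
ee_pos: [0.4588, 0.0719, 0.1173]
tool_rot: [0.685, 0.729, -0.0, -0.0]
wrist_force: [0.1, 2.1, 0.8]
width: 0.0452
```

```bash
python3 look.py b side top wrist
```

```text
7.2833 [0.45878373 0.07185166 0.11728195] [-0.05757564  0.00629359] [0.0644226  2.10504229 0.80430304]
side 0.3 3764 [[-0.217, -0.1, 0.059], [-0.121, 0.014, 0.096], [0.138, 0.104, 0.122]]
```

View pics/side_b.png

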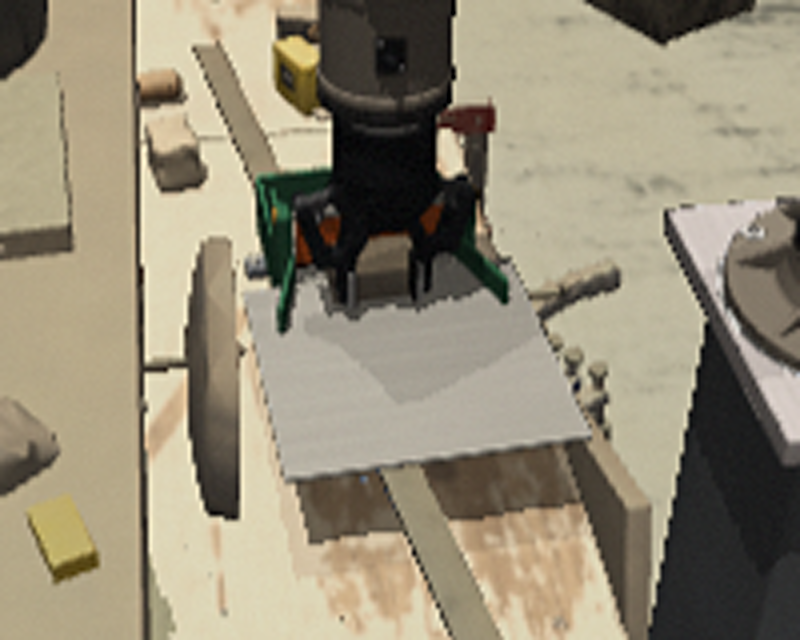

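View pics/top_b.png

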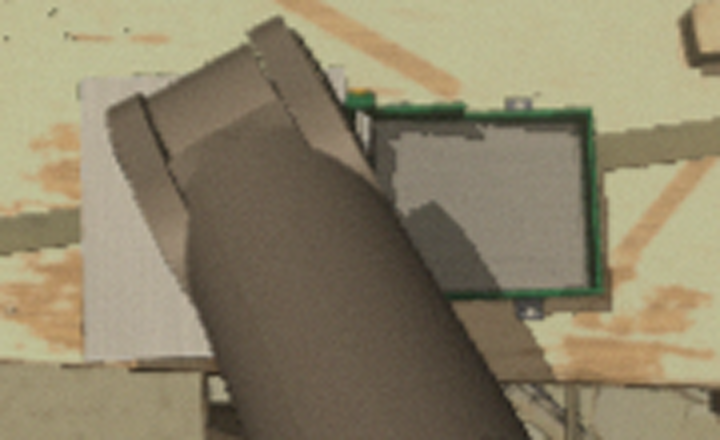

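>>> move_arm(
  rows=[
    {"dx": 0,"dy": -0.003,"dz": 0,"turn": 0,"hand": 0.53},
    {"dx": 0,"dy": -0.003,"dz": 0,"turn": 0,"hand": 0.53},
    {"dx": 0,"dy": -0.003,"dz": 0,"turn": 0,"hand": 0.53},
    {"dx": 0,"dy": -0.003,"dz": 0,"turn": 0,"hand": 0.53},
    {"dx": 0,"dy": -0.003,"dz": 0,"turn": 0,"hand": 0.53},
    {"dx": 0,"dy": -0.003,"dz": 0,"turn": 0,"hand": 0.53},
    {"dx": 0,"dy": -0.003,"dz": 0,"turn": 0,"hand": 0.53},
    {"dx": 0,"dy": -0.003,"dz": 0,"turn": 0,"hand": 0.53},
    {"dx": 0,"dy": -0.003,"dz": 0,"turn": 0,"hand": 0.53},
    {"dx": 0,"dy": 0,"dz": 0,"turn": 0,"hand": 0.53},
  ],
)

```text
time: 8.37
ee_pos: [0.4587, 0.0446, 0.1172]
tool_rot: [0.685, 0.728, -0.0, -0.0]
wrist_force: [0.6, 0.2, 0.0]
width: 0.0452
```

```bash
python3 look.py c side top
```

```text
8.3667 [0.4587167  0.04457951 0.11720466] [-0.03035795  0.00456965] [0.55498806 0.17532485 0.02379669]
top 0.53 315 [[0.074, -0.022, 0.069], [0.095, 0.009, 0.08], [0.118, 0.04, 0.088]]
```

View pics/side_c.png

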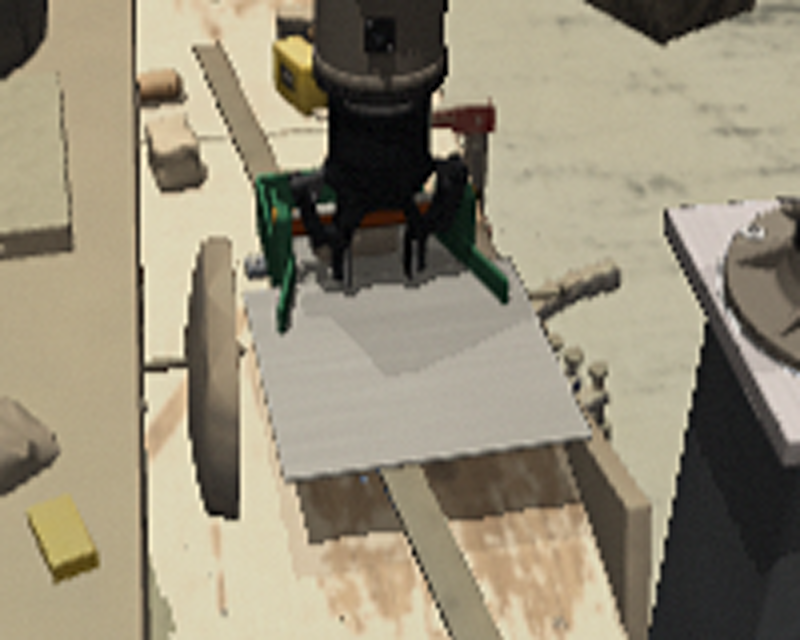

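View pics/top_c.png

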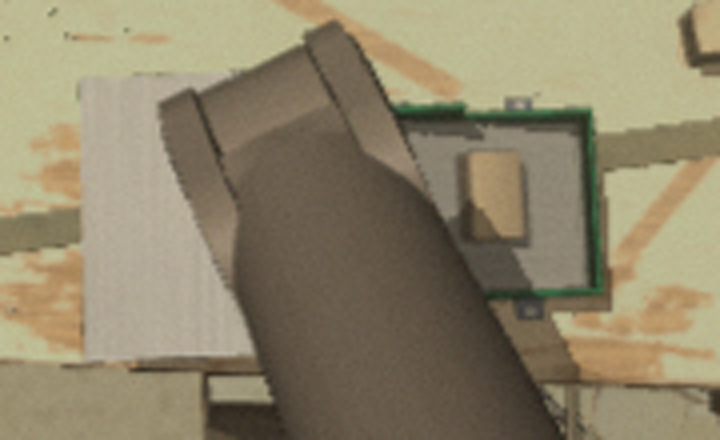

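The block has tipped over the edge and is sliding on its own: the top view shows it on the ramp at about (495,195), clear of the flap. I'll back the fingers out and then lift.

>>> move_arm(
  rows=[
    {"dx": 0,"dy": 0.006,"dz": 0,"turn": 0,"hand": 0.53},
    {"dx": 0,"dy": 0.012,"dz": 0,"turn": 0,"hand": 0.53},
    {"dx": 0,"dy": 0.02,"dz": 0,"turn": 0,"hand": 0.53},
    {"dx": 0,"dy": 0.02,"dz": 0,"turn": 0,"hand": 0.53},
    {"dx": 0,"dy": 0.02,"dz": 0,"turn": 0,"hand": 0.53},
    {"dx": 0,"dy": 0.02,"dz": 0.01,"turn": 0,"hand": 0.53},
    {"dx": 0,"dy": 0.02,"dz": 0.02,"turn": 0,"hand": 0.53},
    {"dx": 0,"dy": 0.02,"dz": 0.03,"turn": 0,"hand": 0.53},
    {"dx": 0,"dy": 0.02,"dz": 0.03,"turn": 0,"hand": 0.53},
    {"dx": 0,"dy": 0.02,"dz": 0.03,"turn": 0,"hand": 0.53},
  ],
)

```text
time: 9.4
ee_pos: [0.4581, 0.2251, 0.2387]
tool_rot: [0.685, 0.729, -0.0, -0.0]
wrist_force: [1.9, -0.4, 0.1]
width: 0.0449
```

>>> move_arm(
  rows=[
    {"dx": 0,"dy": 0.02,"dz": 0.03,"turn": 0,"hand": 0.53},
    {"dx": 0,"dy": 0.02,"dz": 0.03,"turn": 0,"hand": 0.53},
    {"dx": 0,"dy": 0.02,"dz": 0,"turn": 0,"hand": 0.53},
    {"dx": 0,"dy": 0.0,"dz": 0,"turn": 0,"hand": 0.53},
    {"dx": 0,"dy": 0,"dz": 0,"turn": 0,"hand": 0.53},
    {"dx": 0,"dy": 0,"dz": 0,"turn": 0,"hand": 0.53},
    {"dx": 0,"dy": 0,"dz": 0,"turn": 0,"hand": 0.53},
    {"dx": 0,"dy": 0,"dz": 0,"turn": 0,"hand": 0.53},
  ],
)

```text
time: 10.07
ee_pos: [0.4588, 0.2826, 0.2969]
tool_rot: [0.685, 0.728, -0.0, -0.0]
wrist_force: [0.4, -0.1, 0.1]
width: 0.0452
```

```bash
python3 look.py d side top; python3 - <<'E'
from h import *
for c in ["side","top"]:
  im,d,W=cloud(c)
  for n in ["flap_edge","tape_measure","white_pot","stone_offcut","rub_block"]:
    r=nets.tip_of(n,c);print(c,n,[(np.round(q["location"],3),round(q["confidence"],2)) for q in r[:1]])
  if c=="side":
    z=W[...,2];C=tochute(W,np.array([.456,.014]),-1.51)
    m=(abs(C[...,1])<.055)&(abs(C[...,0])<.03)&(z>.1)&(z<.15)
    p=np.c_[C[m],z[m]]
    for a in np.arange(.1,.15,.012):
        q=p[(p[:,2]>=a)&(p[:,2]<a+.012)];print(round(a,3),len(q),np.round(np.median(q,0),4) if len(q) else "")
E
```

```text
10.0667 [0.45880428 0.28264037 0.29687135] [-0.26797367  0.01912139] [ 0.40451349 -0.13630168  0.13456448]
top 0.62 383 [[0.125, -0.024, 0.029], [0.148, 0.012, 0.058], [0.174, 0.048, 0.068]]
side flap_edge [(array([0.454, 0.014, 0.097]), 0.69)]
side tape_measure [(array([ 0.476, -0.398, -0.003]), 0.76)]
side white_pot [(array([ 0.52 ,  0.42 , -0.003]), 0.93)]
side stone_offcut [(array([ 0.617, -0.272, -0.001]), 0.77)]
side rub_block [(array([ 0.477, -0.132,  0.034]), 0.6)]
0.1 74 [0.0042 0.0132 0.1057]
0.112 67 [0.0047 0.0097 0.1169]
0.124 46 [ 0.0041 -0.0003  0.1299]
0.136 43 [0.0042 0.0324 0.141 ]
0.148 5 [0.0018 0.0323 0.1493]
top flap_edge [(array([0.457, 0.008, 0.096]), 0.75)]
top tape_measure [(array([ 0.478, -0.396, -0.002]), 0.66)]
top white_pot []
top stone_offcut [(array([ 0.613, -0.272, -0.001]), 0.6)]
top rub_block [(array([ 0.472, -0.133,  0.031]), 0.9)]
```

View pics/side_d.png

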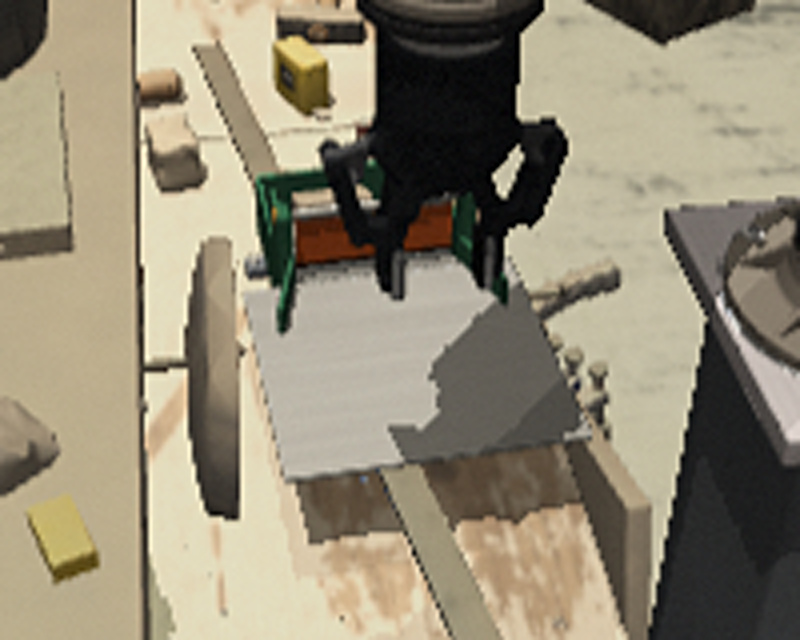

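View pics/top_d.png

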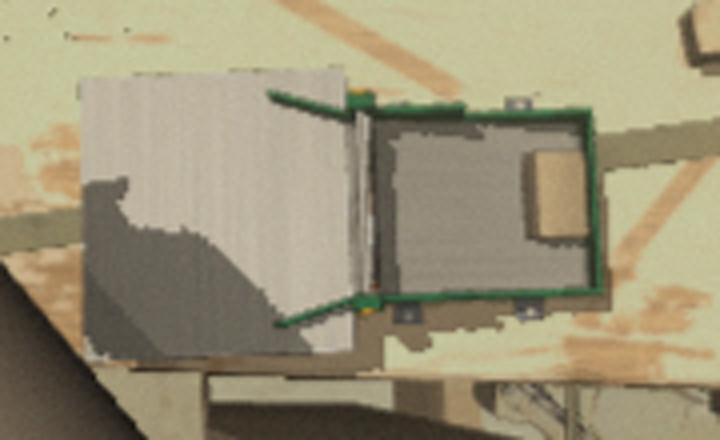

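The block rests at the end wall, at about (560,195) px, and the flap hangs vertical. I'll let it settle for a second, recheck and hand in.

>>> move_arm(
  rows=[
    {"dx": 0,"dy": 0,"dz": 0,"turn": 0,"hand": 0.53},
    {"dx": 0,"dy": 0,"dz": 0,"turn": 0,"hand": 0.53},
    {"dx": 0,"dy": 0,"dz": 0,"turn": 0,"hand": 0.53},
    {"dx": 0,"dy": 0,"dz": 0,"turn": 0,"hand": 0.53},
    {"dx": 0,"dy": 0,"dz": 0,"turn": 0,"hand": 0.53},
    {"dx": 0,"dy": 0,"dz": 0,"turn": 0,"hand": 0.53},
    {"dx": 0,"dy": 0,"dz": 0,"turn": 0,"hand": 0.53},
    {"dx": 0,"dy": 0,"dz": 0,"turn": 0,"hand": 0.53},
    {"dx": 0,"dy": 0,"dz": 0,"turn": 0,"hand": 0.53},
    {"dx": 0,"dy": 0,"dz": 0,"turn": 0,"hand": 0.53},
  ],
)

```text
time: 11.7
ee_pos: [0.4588, 0.2834, 0.2973]
tool_rot: [0.685, 0.729, -0.0, -0.0]
wrist_force: [0.8, -0.7, -0.4]
width: 0.045
```

```bash
python3 - <<'E'
from h import *
from cell import order
im,d,W=cloud("top");r=nets.trace("rub_block","top");p=W[r[0]["region"]];print(np.round(np.percentile(tochute(p,np.array([.456,.014]),-1.51),[3,50,97],axis=0),3))
im,d,W=cloud("side")
z=W[...,2];C=tochute(W,np.array([.456,.014]),-1.51)
m=(abs(C[...,1])<.055)&(abs(C[...,0])<.03)&(z>.1)&(z<.145)
p=np.c_[C[m],z[m]];print(np.polyfit(p[:,2],p[:,0],1),status.state()["time"])
print(order.finish_job())
E
```

```text
[[ 0.126 -0.023]
 [ 0.147  0.01 ]
 [ 0.172  0.045]]
[-0.00238469  0.00474414] 11.85
the job is handed in; nothing more can be done
None
```

I pushed the block gently along the feed table and through the flap with the fingertips, without pinching or lifting it. It slid down the ramp to the end wall. I then drew the fingers back out and clear and handed the job in at about 11.9 s.

**Block:** its front edge measured about 172–174 mm past the hinge line, with the end wall at about 178 mm. It had not moved when I looked again about 1.5 s later.

**Flap:** it hangs vertical, with a measured tilt of about 0.002 rad, so it is fully shut.

**Bystanders:** the tape measure, pot and stone are where they were, to within the measuring error of about 6 mm. In the last check the top camera did not find the white pot, but the side camera did, at its original place.

**Force:** the highest wrist force among the readings at the end of each move was about 3 N. I did not log it between those readings.

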